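Seat a drive board in the read-out jig and hold its contact lever down

TASK

Slide the loose green circuit board that lies beside the read-out jig into the jig from its open front, flat on the black supports, with the tall connector strip on the same side as the lever's rubber pad, until its end is fully home against the back stop, and let go of it. Then press the rubber pad down until the spring-loaded lever lies level, so that the sprung foot bears on the connector strip, and keep it level: hold it so for two seconds and finish while still holding it down, because it springs up when released. Leave the adapter, the clamp disc and the tape roll where they are.

Things in the scene. Friction and masses are not known exactly. Their poses are not given: they have to be found in the camera images.
- board: Loose green circuit board 61 x 98 mm. Origin: middle of its underside; y along its length, x across, z up. Solid part x -30 to +27 (57 mm to pinch, middle at x -1.5), y -49 to +49 mm, 7 mm thick, but 10 mm at the tall black connector strip that runs the whole length at x +16 to +27 mm. 42 to 84 g. Starts flat on the bench, beside the jig.
- board_connector (a point): Middle of the top face of the board's connector strip: board x +21.5, y 0, z +10 mm.
- jig: Fixed read-out jig; aluminium base plate x -59 to +71, y -70 to +102 mm, 6 mm thick. Origin on the bench under the middle of the seated board; x from the open front into the jig (roughly away from the robot), y to the lever pad's side (robot's left), z up. All jig coordinates here are in this frame.
- nest (a point): Where the seated board's origin belongs: jig x 0, y 0 (side play -2 to +4.5 mm), z 14 mm. There the board's x axis is along jig +y and its y axis along jig -x (board yaw = jig yaw + 90 deg), connector strip at jig y +21.5. The board is supported by a black block x 0 to 53, y +-40 mm, and a narrow one x -51 to 0, y +-18 mm, so fingers can straddle the front part down to 8 mm over the bench.
- mouth (a point): Middle of the mouth between the side guides: jig x 1, y 0, z 14 mm. Guides are 7 mm high over the supports; inner faces y -32 and +31.5 mm for x 17 to 51, flaring 4 mm wider each side towards x 1 mm. Slide the board in along +x, under 9 mm above the supports (the foot overhangs; it cannot be set down from above). From board origin at x -65 it lies clear of foot and guides.
- back_stop (a point): Middle of the back stop's front face, jig x +49, z 20 mm; the face rises from z 14 to 26 mm. The far end of the board meets it when fully home. Fingers that pinch the seated board at jig x -35 to -10 mm clear guides and lever.
- press_lever (a joint): Angle of the steel lever (rad), a bar 14 wide, 12 mm high along jig y at x +34. Hinge at jig x +34, y -54, z 45 mm. 0 = at rest, pad end sprung up 0.20 rad; 0.20 = level; grows as the pad is pressed; stop 0.29. The spring needs about 2.5 N at the pad to start, 9 N at level. A dark pin on the post behind the lever is at its mid-height when level.
- lever_pad (a point): Black rubber pad 34 x 32 mm, 10 mm thick, on the lever's free end, 129 mm from the hinge. This point: middle of its top face, about 80 mm above the bench at rest, 55 mm when level (then at jig x +34, y +75 mm); z out of the top face, tilting with the lever. Press from above with closed fingertips.
- contact_foot: Sprung plunger under the lever, 75 mm from the hinge, round black tip 10 mm across. Origin: middle of the tip's underside; z up along the plunger. Tip about 33 mm above the bench while the lever is up. It meets the seated board's strip at lever angle about 0.13; gives 0.7 N/mm over 14 mm, so 2 to 5 N at level.
- adapter: Bystander: black adapter block 42 x 74 x 17 mm on the bench, origin under its middle. Leave it.
- clamp: Bystander: flat metal clamp disc, 47 mm across, 10 mm high, origin under its middle. Leave it.
- tape: Bystander: roll of tape, 62 mm across, 20 mm high, origin under its middle. Leave it.
Mind the look-alikes: they are no part of the job. There is more than one size of the board; the one meant has the size given above.

How it is judged:
By the outcome, as a careful person would: the job done as asked, in the order asked, and still so for the second after the job is handed in, while the arm keeps its last pose, push and grip.
It also fails if it takes over 46 s, if anything falls off the work surface, if the arm or the gripper's body presses on something with over 40 N, if the wrist force passes 120 N, or if a joint passes its speed limit or range.

ROBOT

A 6-joint arm with a two-finger parallel gripper is mounted at the origin on a cart in front of the work surface, level with it; the furniture and walls round the work are solid. World frame = base frame: x ahead of the robot, y to its left, z up, the work surface at z = 0. Lengths are in m, angles in rad, forces in N, time in s.
With the tool pointing down it reaches from about 0.275 to 0.975 m from the base axis. Payload 8.4 kg.
Tool frame: the origin (TCP) lies on the centre line of the jaws, within the pads' length; the fingertips stand robot.finger_overhang ahead of it and the grasp point (between the pads) lies 8 mm behind it (robot.finger_overhang is the distance from the TCP to the fingertips, in m); x points along the fingers, y is the direction in which the jaws open and shut, and the axes are right-handed (so a half turn about x gives the same grasp; the last joint's range is limited). The gripper opens to 92 mm and grips with 3 to 60 N. Pads are 20 mm wide; open, the fingers measure 128 mm over their backs; the gripper's body (75 mm by 189 mm) begins 69 mm behind the grasp point.
Start: joints at [1.319, 0.353, 1.633, -0, 1.155, -0.002], TCP at [0.155, 0.606, 0.226] pointing down, gripper open.
Joint ranges: [-2.63, 2.63], [-0.92, 2.1], [0.06, 2.66], [-1.3, 4.44], [0, 2.69], [-3.02, 3.02]. Speed limits (rad/s): [2.22, 2.22, 2.79, 3.14, 3.14, 3.14].

INTERFACE

Orientations are given as a unit quaternion [w, x, y, z].
In Python, from cell import sense, cams, robot gives the robot as it stands.
- The arm moves only by the tool servo_tool, never from a script. Its arguments are lists of equal length, an entry for each row: "offset": the shift along the tool's x, y, z in mm, a list of three; "rot": the turn, a rotation vector about the tool's x, y, z in degrees, a list of three; "gripper": the closure, from -1 (fully open) to 1 (shut), so that 0 is half open. In form: {"offset": [[dx, dy, dz], ...], "rot": [[ax, ay, az], ...], "gripper": [gripper, ...]}. A call has 1 to 8 rows; each row is the pose to reach, as a shift and turn from the pose commanded when the call began, along the tool's axes at that moment; what a row does not reach only later rows make up. A row lasts 1/12 s, in which the tool goes at most 41.7 mm and 7.16 degrees, less where a joint would pass 70% of its speed; a pose out of reach is approached as far as the arm can. A call with a gripper value outside its range is refused whole. The fingers move at their own pace and stop on an object; "grip_force" is the grip in N (left out, the last holds). Time passes only in rows, so rows that repeat a pose let the fingers close. It gives the time, the measured TCP pose, the force and the opening at its end, in the units of the state.
- sense(): the state, without advancing time (a new reading comes with each control period).
- cams.capture(name): name is "scene" or "top" or "wrist"; returns (picture, depth): 480x640x3 uint8, red, green, blue; 480x640 float32, m along the optical axis (not along the pixel's ray), 0 where there is no reading.
- cams.camera_model(name): a dict with "vertical_fov" (degrees; the focal length in pixels is half the picture's height over the tangent of half this angle, whatever the lens; pixels are square), "cx", "cy" (the principal point, pixels), "world_to_cam" (4x4, takes a point from world to camera coordinates). Camera axes: x right, y down, z forward; pixel columns grow to the right and rows downward; lengths in m; the calibration is good to about 2 mm. A picture is of the moment at which its call begins: read the wrist's pose just before it. camera_model takes no time and is no camera call; for the wrist camera it gives the pose at the moment of the call.
- robot.close_job(): hands the job in, once; it reports no verdict.
The state is a dict: "time_s": time; "joint_pos": joint angles; "joint_velocities": joint speeds; "joint_torque": joint torques, N m; "position": TCP position; "orientation": TCP orientation; "wrist_force": force on the tool from outside, world axes, zero at the start; "moment": the same for the moment, N m; "finger_gap": finger opening in m.
Only numpy, scipy, OpenCV 4.12 (cv2) and the standard library are available. Lean on these libraries where they do the work, as an engineer would, in place of code of your own. Each camera call takes 0.05 s, during which the arm holds its last target. There are 200 camera calls.

## Working session

There is one attempt and no reset: what is moved stays moved. The work goes in short steps, Python scripts to look and compute and a tool call to move; the robot and the scene stay as the last step left them, time stands still between calls to the robot, and variables do not carry over. Pictures are saved under pics/ and viewed, about 8 in all and at most 12, crops included, and the job is handed in when it is done.

Besides the shell and the picture viewer there is one more tool, called as name(argument=value, ...), one argument or row to a line, values as JSON. servo_tool: Moves the arm, as the interface text tells. Its arguments: {"type":"object","properties":{"offset":{"type":"array"},"rot":{"type":"array"},"gripper":{"type":"array"},"grip_force":{"type":"number"}},"required":["offset","rot","gripper"]}

```bash
mkdir -p pics; ls; cat > h.py <<'E'
import numpy as np, cv2
from cell import sense, cams, robot
def cap(n,f=None):
    p,d=cams.capture(n)
    if f: cv2.imwrite('pics/'+f,p[:,:,::-1])
    return p,d
def K(m): return 240/np.tan(np.radians(m['vertical_fov'])/2)
def ray(m,u,v,z):
    T=np.linalg.inv(m['world_to_cam']);f=K(m)
    d=T[:3,:3]@np.array([(u-m['cx'])/f,(v-m['cy'])/f,1]);o=T[:3,3]
    return o+d*(z-o[2])/d[2]
def cloud(m,d):
    T=np.linalg.inv(m['world_to_cam']);f=K(m)
    v,u=np.mgrid[:480,:640]
    c=np.stack([(u-m['cx'])/f*d,(v-m['cy'])/f*d,d],-1)
    return c@T[:3,:3].T+T[:3,3]
def proj(m,p):
    c=m['world_to_cam'][:3,:3]@np.array(p)+m['world_to_cam'][:3,3]
    return c[:2]/c[2]*K(m)+[m['cx'],m['cy']]
E
python3 - <<'E'
from h import *
s=sense();print({k:np.round(v,4) for k,v in s.items()},robot.finger_overhang)
a,_=cap('scene');b,_=cap('top','top.png')
cv2.imwrite('pics/scene.png',a[:,:,::-1])
for n in('scene','top','wrist'):
    m=cams.camera_model(n);T=np.linalg.inv(m['world_to_cam']);print(n,m['vertical_fov'],m['cx'],m['cy'],T.round(3).tolist())
E
```

```text
pics
{'time_s': np.float64(0.0), 'joint_pos': array([ 1.3186,  0.3537,  1.6341,  0.    ,  1.1552, -0.0024]), 'joint_velocities': array([-0.0001, -0.0007,  0.0015, -0.0003, -0.0012,  0.0007]), 'joint_torque': array([-1.70000e-03, -5.93835e+01, -3.34213e+01,  6.96000e-02,
        2.34000e-02, -1.00000e-04]), 'position': array([0.1544, 0.6051, 0.2249]), 'orientation': array([ 0.7015,  0.0876,  0.7017, -0.0886]), 'wrist_force': array([ 0.2673, -0.4591,  0.5769]), 'moment': array([-0.0206, -0.0341, -0.0104]), 'finger_gap': np.float64(0.0919)} 0.011
scene 54.72844651001592 314.82687203209076 235.61165646755367 [[0.701, -0.507, 0.501, -0.021], [-0.713, -0.488, 0.504, -0.226], [-0.011, -0.711, -0.703, 0.852], [0.0, 0.0, 0.0, 1.0]]
top 49.99161578903321 317.3494851365735 247.14396090450487 [[0.02, -0.992, 0.123, 0.389], [-1.0, -0.02, 0.0, 0.32], [0.002, -0.123, -0.992, 1.156], [0.0, 0.0, 0.0, 1.0]]
wrist 58.60710117165288 316.9430252765694 240.4572578850019 [[0.249, 0.925, 0.288, 0.071], [0.969, -0.237, -0.076, 0.627], [-0.002, 0.298, -0.955, 0.383], [0.0, 0.0, 0.0, 1.0]]
```

View pics/top.png

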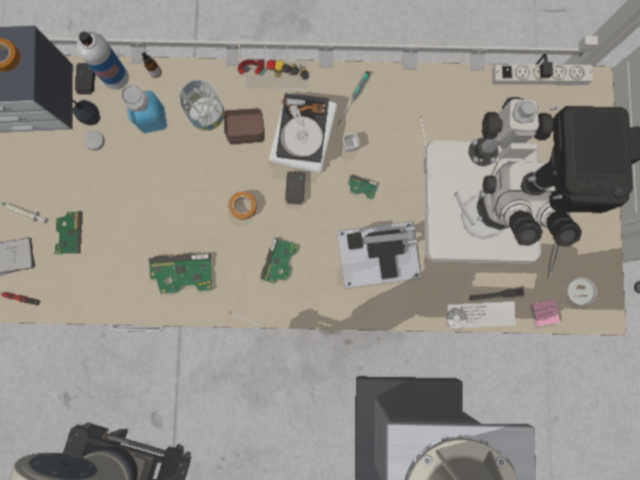

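View pics/scene.png

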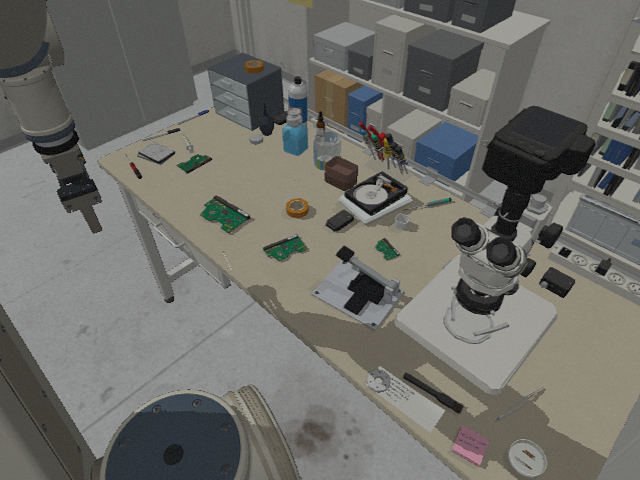

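Top view: green boards at (180,272) large, (280,260) medium, (363,187) small and (68,232) medium/far left. The jig is at (380,255), with the pad at its left (355,240). I'll measure the sizes next.

```bash
python3 - <<'E'
from h import *
p,d=cap('top');m=cams.camera_model('top')
P=cloud(m,d)
hsv=cv2.cvtColor(p,cv2.COLOR_RGB2HSV)
g=cv2.inRange(hsv,(45,60,30),(85,255,200))
g=cv2.morphologyEx(g,cv2.MORPH_CLOSE,np.ones((5,5)))
for c in cv2.findContours(g,0,2)[0]:
    if cv2.contourArea(c)<150: continue
    w=np.array([ray(m,u,v,.007)[:2] for u,v in c[:,0]],np.float32)
    r=cv2.minAreaRect(w*1000);(u,v),_=cv2.minEnclosingCircle(c)
    k=np.zeros(g.shape,np.uint8);cv2.drawContours(k,[c],-1,1,-1)
    print((int(u),int(v)),np.round(r[0]),np.round(r[1]),round(r[2]),'z',np.nanmedian(P[k>0][:,2]).round(3))
q=cv2.resize(p[195:300,230:440],None,fx=3.8,fy=3.8,interpolation=cv2.INTER_CUBIC)
cv2.imwrite('pics/crop.png',q[:,:,::-1])
# jig depth
for (u,v) in [(355,240),(400,235),(380,260),(350,275),(410,270)]: print(u,v,P[v,u].round(3))
E
```

```text
(180, 274) [461. 625.] [ 68. 135.] 6 z 0.008
(278, 261) [496. 403.] [48. 95.] 73 z 0.006
(67, 232) [553. 887.] [89. 44.] 3 z 0.006
(361, 187) [671. 224.] [61. 31.] 72 z 0.004
355 240 [0.539 0.241 0.078]
400 235 [0.555 0.143 0.059]
380 260 [0.504 0.18  0.014]
350 275 [0.47  0.246 0.008]
410 270 [0.484 0.112 0.004]
```

View pics/crop.png

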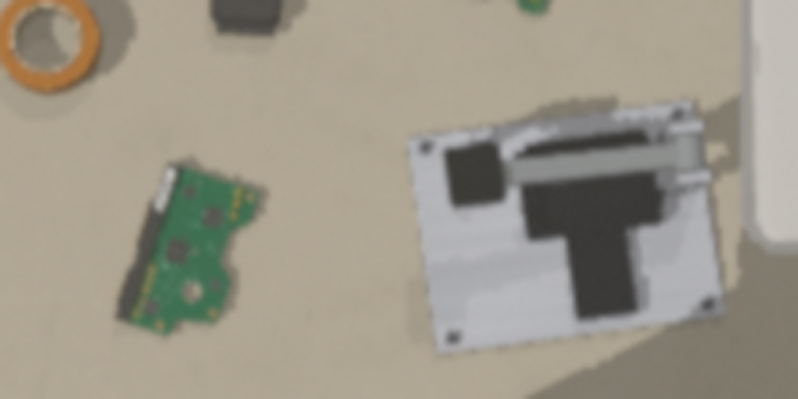

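Board at (278,261) is the one: it lies beside the jig, with about 48 mm of green plus an 11 mm strip, by 95 mm. The rest don't fit: (180,274) is too big, (361,187) too small, and (67,232) is 44x89 and far away. The strip is already on the pad side, so about 25° of turn is needed. Now a closer look with the wrist camera.

```bash
cat >> h.py <<'E'
from scipy.spatial.transform import Rotation as R
def tool(q=None):
    q=sense()['orientation'] if q is None else q
    return R.from_quat([q[1],q[2],q[3],q[0]])
def goal(pos,yaw,p0=None,R0=None):
    "offset mm, rot deg from the present pose to TCP pos with tool down, jaws along yaw+90"
    s=sense();R0=tool() if R0 is None else R0;p0=s['position'] if p0 is None else p0
    y=np.radians(yaw);c,n=np.cos(y),np.sin(y)
    G=R.from_matrix(np.array([[0,0,-1],[-n,c,0],[c,n,0]]).T)
    return R0.inv().apply(np.array(pos)-p0)*1000,(R0.inv()*G).as_rotvec(degrees=True)
E
python3 - <<'E'
from h import *
print(tool().as_matrix().round(3));o,r=goal([.49,.30,.2],0);print(o.round(1),r.round(1))
E
```

```text
[[-0.     0.247  0.969]
 [-0.001  0.969 -0.247]
 [-1.    -0.001 -0.   ]]
[  25.2 -212.8  400.6] [-14.3  -0.    0.1]
```

servo_tool(
  offset=[
    [25,-213,401],
    [25,-213,401],
    [25,-213,401],
    [25,-213,401],
    [25,-213,401],
    [25,-213,401],
    [25,-213,401],
    [25,-213,401],
  ],
  rot=[
    [-14.3,0,0],
    [-14.3,0,0],
    [-14.3,0,0],
    [-14.3,0,0],
    [-14.3,0,0],
    [-14.3,0,0],
    [-14.3,0,0],
    [-14.3,0,0],
  ],
  gripper=[-1,-1,-1,-1,-1,-1,-1,-1],
)

```text
time_s: 0.82
position: [0.4005, 0.3812, 0.2073]
orientation: [0.707, 0.0, 0.707, -0.0]
wrist_force: [0.5, 0.9, 0.0]
finger_gap: 0.0915
```

```bash
python3 - <<'E'
from h import *
print(sense()['position'],sense()['time_s']);o,r=goal([.49,.30,.2],0);print(o.round(1),r.round(1))
E
```

```text
[0.40047668 0.38123714 0.20725384] 0.8167
[  7.3 -81.2  89.5] [-0. -0. -0.]
```

servo_tool(
  offset=[
    [7,-81,90],
    [7,-81,90],
    [7,-81,90],
    [7,-81,90],
    [7,-81,90],
  ],
  rot=[
    [0,0,0],
    [0,0,0],
    [0,0,0],
    [0,0,0],
    [0,0,0],
  ],
  gripper=[-1,-1,-1,-1,-1],
)

```text
time_s: 1.23
position: [0.4904, 0.3003, 0.1999]
orientation: [0.707, 0.001, 0.707, -0.001]
wrist_force: [-0.9, -0.2, 0.1]
finger_gap: 0.0917
```

```bash
python3 - <<'E'
from h import *
print(sense()['position'],sense()['time_s'])
m=cams.camera_model('wrist');p,d=cap('wrist','w1.png')
np.savez('w1.npz',p=p,d=d,**m)
E
```

```text
[0.49044378 0.30026632 0.19991123] 1.2333
```

View pics/w1.png

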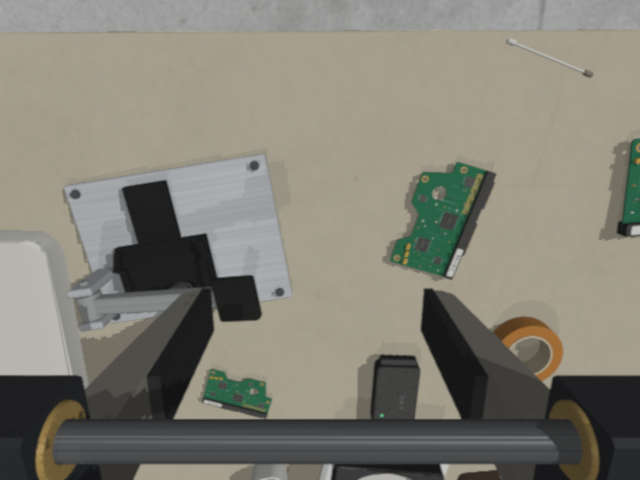

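The wrist view shows the board at (440,220), its strip on the right (world +y) edge from (490,172) to (453,277), and the jig plate with front corners (66,187) and (265,155).

```bash
python3 - <<'E'
from h import *
f=np.load('w1.npz');p,d=f['p'],f['d'];m={k:f[k] for k in('vertical_fov','cx','cy','world_to_cam')}
P=cloud(m,d);Z=P[...,2]
# board by height inside roi
roi=np.zeros(d.shape,bool);roi[145:295,375:510]=1
hsv=cv2.cvtColor(p,cv2.COLOR_RGB2HSV)
grn=(cv2.inRange(hsv,(45,60,20),(90,255,255))>0)&roi
print('bench z',np.median(Z[60:140,300:480]),'green z',np.median(Z[grn]))
for nm,M in(('hgt',roi&(Z>.0035)&(d>0)),):
    pts=P[M][:,:2].astype(np.float32)*1000
    r=cv2.minAreaRect(pts);print(nm,np.round(r[0],1),np.round(r[1],1),round(r[2],1))
st=roi&(Z>.0085)&(d>0);q=P[st];c=q.mean(0);print('strip n',st.sum(),c, 'z',np.median(q[:,2]))
v=np.linalg.svd(q[:,:2]-c[:2],full_matrices=0)[2][0];v*=np.sign(v[0]);n=np.array([-v[1],v[0]])
yaw=np.degrees(np.arctan2(v[1],v[0]));print('strip yaw',yaw,'len',np.ptp((q[:,:2]-c[:2])@v),'wid',np.percentile((q[:,:2]-c[:2])@n,[2,98]))
A=P[roi&(Z>.0035)&(d>0)][:,:2]-c[:2]
print('board ext along',np.percentile(A@v,[0.3,99.7]),'across',np.percentile(A@n,[.3,99.7]))
# jig plate edges, z=6mm
g=cv2.cvtColor(p,cv2.COLOR_RGB2GRAY)
E_=lambda a,b:(ray(m,*a,.006)-ray(m,*b,.006))
hi=((hsv[...,1]<45)&(hsv[...,2]>110)).astype(np.uint8)
def edge(a,b,name):
    a,b=np.array(a,float),np.array(b,float);t=b-a;nn=np.array([-t[1],t[0]])/np.hypot(*t);o=[]
    for s in np.linspace(.08,.92,40):
        k=np.arange(-7,7.01,.25);xy=(a+s*t)[None]+k[:,None]*nn
        val=cv2.remap(hsv[...,1].astype(np.float32),xy[:,0].astype(np.float32)[None],xy[:,1].astype(np.float32)[None],1)[0]
        gg=np.abs(np.gradient(cv2.GaussianBlur(val[None],(9,1),0)[0]));o.append(ray(m,*xy[gg.argmax()],.006)[:2])
    o=np.array(o,np.float32);vx,vy,x,y=cv2.fitLine(o,cv2.DIST_HUBER,0,.01,.01).ravel()
    rs=(o-[x,y])@[-vy,vx];print(name,'dir',np.degrees(np.arctan2(vy,vx)),'pt',x,y,'res',np.median(abs(rs)))
    return np.array([x,y]),np.array([vx,vy])
F=edge((66,187),(265,155),'front');S=edge((265,155),(290,297),'side');L=edge((66,187),(88,292),'right')
def inter(A,B):
    t=np.linalg.solve(np.array([A[1],-B[1]]).T,B[0]-A[0]);return A[0]+t[0]*A[1]
c1,c2=inter(F,S),inter(F,L);print('corners',c1,c2,'width',np.hypot(*(c1-c2)))
e=(c1-c2)/np.hypot(*(c1-c2));ya=np.degrees(np.arctan2(-e[0],e[1]));print('jig yaw',ya)
ex=np.array([e[1],-e[0]]);print('jig origin from c1',c1+.059*ex-.102*e,' from c2',c2+.059*ex+.070*e)
E
```

```text
bench z -0.0007347794817812725 green z 0.004895203891055855
hgt [491.7 391.8] [93.3 98. ] 73.2
strip n 617 [0.49671995 0.41285648 0.04765376] z 0.009118272661101046
strip yaw 78.21939505962011 len 0.09340553541001577 wid [-0.04735879  0.04331859]
board ext along [-0.06751067  0.02560238] across [-0.05016185  0.04699638]
front dir -81.26073 pt 0.45044878 0.18850331 res 8.657125e-05
side dir 8.702132 pt 0.5020625 0.26866454 res 7.783194e-05
right dir 8.518493 pt 0.5144691 0.09667391 res 0.00012495994
corners [0.4395959  0.25910342] [0.46568826 0.08936747] width 0.17172973
jig yaw 8.73928
jig origin from c1 [0.51340866 0.167252  ]  from c2 [0.5133676  0.16751914]
```

```bash
python3 - <<'E'
from h import *
f=np.load('w1.npz');p,d=f['p'],f['d'];m={k:f[k] for k in('vertical_fov','cx','cy','world_to_cam')}
P=cloud(m,d);Z=P[...,2]
roi=np.zeros(d.shape,bool);roi[145:285,375:510]=1
M=(roi&(Z>.0025)&(Z<.02)&(d>0)).astype(np.uint8)
n,l,s,_=cv2.connectedComponentsWithStats(M);M=l==1+s[1:,4].argmax()
r=cv2.minAreaRect(P[M][:,:2].astype(np.float32)*1000);print('rect',np.round(r[0],1),np.round(r[1],1),round(r[2],2),Z[M].min(),Z[M].max())
st=M&(Z>.0078);q=P[st][:,:2];c=q.mean(0)
vx,vy,_,_=cv2.fitLine(q.astype(np.float32),cv2.DIST_HUBER,0,.01,.01).ravel();v=np.array([vx,vy])*np.sign(vx)
n=np.array([-v[1],v[0]]);print('strip',st.sum(),c,'yaw',np.degrees(np.arctan2(v[1],v[0])),'len',np.percentile((q-c)@v,[.5,99.5]),'wid',np.percentile((q-c)@n,[1,99]))
A=P[M][:,:2]-c;print('along',np.percentile(A@v,[.2,99.8]),'across',np.percentile(A@n,[.2,99.8]))
for s0 in np.arange(-45,46,10)/1000:
    k=abs(A@v-s0)<.003;print(s0,(A[k]@n).min().round(4),(A[k]@n).max().round(4))
E
```

```text
rect [496.4 407. ] [61.6 98.3] 73.25 0.0025103484507489338 0.011492018301918483
strip 892 [0.50060505 0.42933179] yaw -17.550293 len [-0.04614973  0.05021008] wid [-0.0403305   0.00543261]
along [-0.04631029  0.05137755] across [-0.05323368  0.00705517]
-0.045 -0.03 0.0037
-0.035 -0.0447 0.0077
-0.025 -0.0535 0.0075
-0.015 -0.0536 0.0064
-0.005 -0.0533 0.0068
0.005 -0.046 0.0081
0.015 -0.0432 0.0083
0.025 -0.0474 0.0077
0.035 -0.0528 0.0054
0.045 -0.0528 0.0052
```

Size confirmed at 61.6 x 98.3 mm, centre (0.4964, 0.407), yaw -16.75°. Jig origin is (0.5134, 0.1674), yaw 8.7°. Next I move above the pinch point at board y +22.

```bash
python3 - <<'E'
from h import *
o,r=goal([.4749,.4119,.06],-16.75);print(o.round(1),r.round(1))
E
```

```text
[140.  110.6 -14.7] [16.6 -0.   0. ]
```

servo_tool(
  offset=[
    [140,111,-15],
    [140,111,-15],
    [140,111,-15],
    [140,111,-15],
    [140,111,-15],
    [140,111,-15],
    [140,111,-15],
  ],
  rot=[
    [16.6,0,0],
    [16.6,0,0],
    [16.6,0,0],
    [16.6,0,0],
    [16.6,0,0],
    [16.6,0,0],
    [16.6,0,0],
  ],
  gripper=[-1,-1,-1,-1,-1,-1,-1],
)

```text
time_s: 1.87
position: [0.4734, 0.4132, 0.0606]
orientation: [0.7, 0.101, 0.7, -0.102]
wrist_force: [0.4, -0.4, 0.3]
finger_gap: 0.0922
```

```bash
python3 - <<'E'
from h import *
o,r=goal([.4749,.4119,.0128],-16.75);print(o.round(1),r.round(1))
m=cams.camera_model('wrist');p,d=cap('wrist','w2.png')
P=cloud(m,d)
hsv=cv2.cvtColor(p,cv2.COLOR_RGB2HSV);g=cv2.inRange(hsv,(45,60,20),(90,255,255))
n,l,s,_=cv2.connectedComponentsWithStats(g);k=l==1+s[1:,4].argmax();print(s[1+s[1:,4].argmax()])
E
```

```text
[47.8 -0.8  1.8] [ 0.3 -0.   0.1]
[ 262  229   96  160 9837]
```

View pics/w2.png

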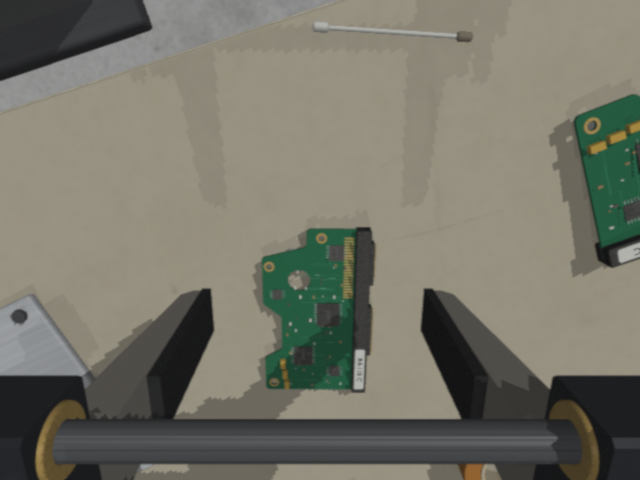

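The board (columns 262–372) is centred between the fingers (212–424) and parallel to them, with the strip on the right. Descend and grip.

servo_tool(
  offset=[
    [24,-1,2],
    [40,-1,2],
    [48,-1,2],
    [48,-1,2],
    [48,-1,2],
    [48,-1,2],
    [48,-1,2],
    [48,-1,2],
  ],
  rot=[
    [0.3,0,0],
    [0.3,0,0],
    [0.3,0,0],
    [0.3,0,0],
    [0.3,0,0],
    [0.3,0,0],
    [0.3,0,0],
    [0.3,0,0],
  ],
  gripper=[-1,-1,-1,-1,0.5,0.5,0.5,0.5],
  grip_force=20,
)

```text
time_s: 2.58
position: [0.4766, 0.4117, 0.0134]
orientation: [0.7, 0.104, 0.699, -0.104]
wrist_force: [0.2, 0.0, 0.3]
finger_gap: 0.0669
```

servo_tool(
  offset=[
    [0,0,0],
    [0,0,0],
    [0,0,0],
    [0,0,0],
  ],
  rot=[
    [0,0,0],
    [0,0,0],
    [0,0,0],
    [0,0,0],
  ],
  gripper=[0.5,0.5,0.5,0.5],
)

```text
time_s: 2.92
position: [0.4762, 0.4116, 0.0128]
orientation: [0.7, 0.104, 0.699, -0.104]
wrist_force: [-1.2, -0.6, 6.3]
finger_gap: 0.0563
```

```bash
python3 - <<'E'
from h import *
s=sense();print(s['position'],s['wrist_force'],s['finger_gap'],s['time_s'])
E
```

```text
[0.47623659 0.41159578 0.01284337] [-1.15624862 -0.55592917  6.32669894] 0.05629401745905096 2.9167
```

servo_tool(
  offset=[
    [-20,0,0],
    [-45,0,0],
    [-50,0,0],
    [-50,0,0],
  ],
  rot=[
    [0,0,0],
    [0,0,0],
    [0,0,0],
    [0,0,0],
  ],
  gripper=[0.5,0.5,0.5,0.5],
)

```text
time_s: 3.25
position: [0.477, 0.4123, 0.064]
orientation: [0.7, 0.105, 0.699, -0.103]
wrist_force: [-0.1, 0.9, 0.6]
finger_gap: 0.0563
```

```bash
cat >> h.py <<'E'
J=np.array([.5134,.1674]);JY=8.72
def j2w(x,y,z):
    c,s=np.cos(np.radians(JY)),np.sin(np.radians(JY));return [J[0]+c*x-s*y,J[1]+s*x+c*y,z]
E
python3 - <<'E'
from h import *
s=sense();print(s['position'],s['wrist_force'],s['finger_gap'])
w=j2w(-.0906,-.0003,.0608);print(w);o,r=goal(w,JY);print(o.round(1),r.round(1))
E
```

```text
[0.47701637 0.41226548 0.06395008] [-0.06340247  0.8735424   0.58863301] 0.05630887648773939
[np.float64(0.42389272474814776), np.float64(0.1533679767321614), 0.0608]
[   2.5 -263.2   24.5] [-25.6   0.1  -0.1]
```

servo_tool(
  offset=[
    [2,-263,24],
    [2,-263,24],
    [2,-263,24],
    [2,-263,24],
    [2,-263,24],
    [2,-263,24],
    [2,-263,24],
    [2,-263,24],
  ],
  rot=[
    [-25.6,0,0],
    [-25.6,0,0],
    [-25.6,0,0],
    [-25.6,0,0],
    [-25.6,0,0],
    [-25.6,0,0],
    [-25.6,0,0],
    [-25.6,0,0],
  ],
  gripper=[0.5,0.5,0.5,0.5,0.5,0.5,0.5,0.5],
)

```text
time_s: 3.92
position: [0.42, 0.1495, 0.0592]
orientation: [0.704, -0.053, 0.706, 0.052]
wrist_force: [1.1, -0.5, -0.1]
finger_gap: 0.0564
```

servo_tool(
  offset=[
    [0,0,0],
    [0,0,0],
  ],
  rot=[
    [0,0,0],
    [0,0,0],
  ],
  gripper=[0.5,0.5],
)

```text
time_s: 4.08
position: [0.423, 0.1534, 0.06]
orientation: [0.705, -0.053, 0.705, 0.054]
wrist_force: [0.4, 0.5, -0.2]
finger_gap: 0.0564
```

```bash
python3 - <<'E'
from h import *
s=sense();print(s['position'],s['wrist_force'],s['finger_gap'])
w=j2w(-.0906,-.0003,.030);o,r=goal(w,JY);print(o.round(1),r.round(1))
m=cams.camera_model('wrist');p,d=cap('wrist','w3.png');np.savez('w3.npz',p=p,d=d,**m)
P=cloud(m,d)
hsv=cv2.cvtColor(p,cv2.COLOR_RGB2HSV);g=cv2.inRange(hsv,(45,60,20),(90,255,255))
n,l,st,_=cv2.connectedComponentsWithStats(g);k=l==1+st[1:,4].argmax();Q=P[k]
A=np.c_[Q[:,:2],np.ones(len(Q))];c=np.linalg.lstsq(A,Q[:,2],rcond=None)[0];print('tilt deg',np.degrees(c[:2]),'z',Q[:,2].mean())
r=cv2.minAreaRect(Q[:,:2].astype(np.float32)*1000);print(r)
E
```

```text
[0.42299899 0.15344495 0.0600485 ] [ 0.3994368   0.53813533 -0.23005144] 0.056418687141344785
[30.  -0.2  0.9] [-0.  0. -0.]
tilt deg [-8.17937705 -0.15025551] z 0.05318998785007766
((408.0116882324219, 148.53079223632812), (140.1179962158203, 51.05773162841797), 8.035674095153809)
```

View pics/w3.png

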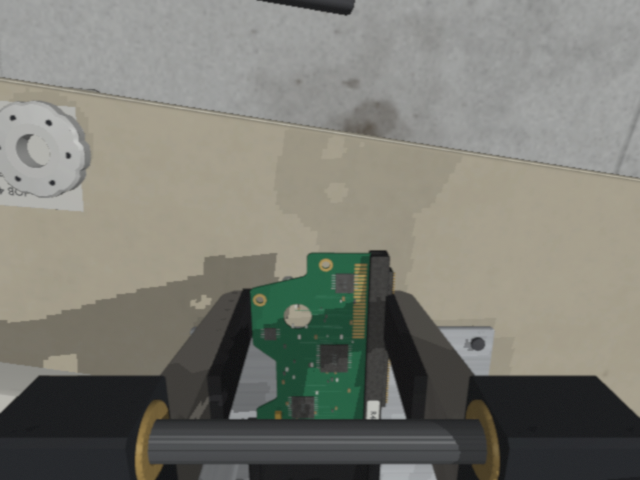

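The board is held parallel between the fingers (columns 250–385), strip on the pad side. I'll check the tilt with outliers trimmed.

```bash
python3 - <<'E'
from h import *
f=np.load('w3.npz');p,d=f['p'],f['d'];m={k:f[k] for k in('vertical_fov','cx','cy','world_to_cam')}
P=cloud(m,d);hsv=cv2.cvtColor(p,cv2.COLOR_RGB2HSV);g=cv2.inRange(hsv,(45,60,20),(90,255,255));g[:250]=0;g[420:]=0;g[:,:250]=0;g[:,370:]=0
g=cv2.erode(g,np.ones((3,3)));Q=P[(g>0)&(d>0)]
for i in range(6):
    A=np.c_[Q[:,:2],np.ones(len(Q))];c=np.linalg.lstsq(A,Q[:,2],rcond=None)[0];r=abs(A@c-Q[:,2]);print(len(Q),np.degrees(c[:2]).round(2),r.mean().round(4));Q=Q[r<max(.002,np.percentile(r,90))]
print(Q[:,:2].min(0),Q[:,:2].max(0),Q[:,2].mean())
c2=[ray(m,u,v,.0575) for u,v in((380,252),(310,253))];print(c2)
J_=np.array(c2)[:,:2]-J;a=np.radians(JY);print('near end jig',(J_@np.array([[np.cos(a),-np.sin(a)],[np.sin(a),np.cos(a)]])))
E
```

```text
10657 [-0.15 -0.01] 0.0005
10650 [-0.15 -0.01] 0.0005
10650 [-0.15 -0.01] 0.0005
10650 [-0.15 -0.01] 0.0005
10650 [-0.15 -0.01] 0.0005
10650 [-0.15 -0.01] 0.0005
[0.39211382 0.12504222] [0.4802353 0.1831068] 0.05206852440386924
[array([0.38896616, 0.17458143, 0.0575    ]), array([0.39354067, 0.14712639, 0.0575    ])]
near end jig [[-0.12190676  0.02596332]
 [-0.12154748 -0.00186789]]
```

The board is level. Descend 30 mm, then slide in along tool z in gentle rows.

servo_tool(
  offset=[
    [15,0,1],
    [30,0,1],
    [30,0,1],
    [30,0,1],
  ],
  rot=[
    [0,0,0],
    [0,0,0],
    [0,0,0],
    [0,0,0],
  ],
  gripper=[0.5,0.5,0.5,0.5],
)

```text
time_s: 4.47
position: [0.4231, 0.1536, 0.0298]
orientation: [0.704, -0.054, 0.706, 0.054]
wrist_force: [0.8, -0.0, -0.3]
finger_gap: 0.0564
```

servo_tool(
  offset=[
    [0,0,8],
    [0,0,16],
    [0,0,24],
    [0,0,32],
    [0,0,40],
    [0,0,40],
  ],
  rot=[
    [0,0,0],
    [0,0,0],
    [0,0,0],
    [0,0,0],
    [0,0,0],
    [0,0,0],
  ],
  gripper=[0.5,0.5,0.5,0.5,0.5,0.5],
)

```text
time_s: 4.97
position: [0.4656, 0.1595, 0.0308]
orientation: [0.706, -0.053, 0.704, 0.054]
wrist_force: [0.3, 0.0, 0.2]
finger_gap: 0.0567
```

```bash
python3 - <<'E'
from h import *
s=sense();print(s['position'],s['wrist_force'],s['finger_gap'])
o,r=goal(j2w(-.025,-.0003,.0295),JY);print(o.round(1),r.round(1))
E
```

```text
[0.46557965 0.1594828  0.03082191] [0.33110689 0.01118625 0.18888103] 0.05673783239847404
[ 1.4  0.3 23.5] [-0.1  0.1 -0. ]
```

servo_tool(
  offset=[
    [1,0,6],
    [1,0,12],
    [1,0,18],
    [1,0,20],
    [1,0,20],
    [3,0,20],
    [3,0,20],
  ],
  rot=[
    [0,0,0],
    [0,0,0],
    [0,0,0],
    [0,0,0],
    [0,0,0],
    [0,0,0],
    [0,0,0],
  ],
  gripper=[0.5,0.5,0.5,0.5,0.5,0.5,0.5],
)

```text
time_s: 5.55
position: [0.4822, 0.1618, 0.027]
orientation: [0.705, -0.054, 0.705, 0.053]
wrist_force: [-0.6, 0.3, -0.6]
finger_gap: 0.0566
```

```bash
python3 - <<'E'
from h import *
s=sense();print(s['position'],s['wrist_force'],s['finger_gap'])
o,r=goal(j2w(-.0206,-.0003,.0268),JY);print(o.round(1),r.round(1))
E
```

```text
[0.48224189 0.16180233 0.02701626] [-0.63598527  0.27662446 -0.55477829] 0.056597884077200955
[ 0.2  0.5 11. ] [-0. -0.  0.]
```

servo_tool(
  offset=[
    [0,0,3],
    [0,0,6],
    [0,0,8],
    [0,0,8],
  ],
  rot=[
    [0,0,0],
    [0,0,0],
    [0,0,0],
    [0,0,0],
  ],
  gripper=[0.5,0.5,0.5,0.5],
)

```text
time_s: 5.88
position: [0.4914, 0.1633, 0.0275]
orientation: [0.705, -0.053, 0.705, 0.054]
wrist_force: [0.3, -0.1, -0.8]
finger_gap: 0.0563
```

servo_tool(
  offset=[
    [0.3,0,1],
    [0.3,0,2],
    [0.3,0,2],
  ],
  rot=[
    [0,0,0],
    [0,0,0],
    [0,0,0],
  ],
  gripper=[0.5,0.5,0.5],
)

```text
time_s: 6.13
position: [0.4928, 0.1635, 0.027]
orientation: [0.705, -0.054, 0.705, 0.054]
wrist_force: [0.3, -0.7, -1.2]
finger_gap: 0.0567
```

servo_tool(
  offset=[
    [0,0,1],
    [0,0,2],
    [0,0,2],
  ],
  rot=[
    [0,0,0],
    [0,0,0],
    [0,0,0],
  ],
  gripper=[0.5,0.5,0.5],
)

```text
time_s: 6.38
position: [0.4939, 0.1635, 0.0268]
orientation: [0.704, -0.054, 0.706, 0.053]
wrist_force: [-2.6, -0.2, -0.0]
finger_gap: 0.0565
```

servo_tool(
  offset=[
    [0,0,0.5],
    [0,0,1],
    [0,0,1],
  ],
  rot=[
    [0,0,0],
    [0,0,0],
    [0,0,0],
  ],
  gripper=[0.5,0.5,0.5],
)

```text
time_s: 6.63
position: [0.494, 0.1636, 0.0268]
orientation: [0.704, -0.054, 0.706, 0.053]
wrist_force: [-6.6, -0.2, 4.0]
finger_gap: 0.0566
```

servo_tool(
  offset=[
    [0,0,0.5],
    [0,0,1],
    [0,0,1],
  ],
  rot=[
    [0,0,0],
    [0,0,0],
    [0,0,0],
  ],
  gripper=[0.5,0.5,0.5],
)

```text
time_s: 6.88
position: [0.4941, 0.1636, 0.0268]
orientation: [0.703, -0.054, 0.707, 0.053]
wrist_force: [-10.1, 0.6, 8.0]
finger_gap: 0.0563
```

The push force rises to 10 N with no further travel, at the expected x, so it's home. Release and rise.

servo_tool(
  offset=[
    [0,0,-1],
    [0,0,-1],
    [0,0,-1],
    [0,0,-1],
    [0,0,-1],
    [0,0,-1],
    [0,0,-1],
  ],
  rot=[
    [0,0,0],
    [0,0,0],
    [0,0,0],
    [0,0,0],
    [0,0,0],
    [0,0,0],
    [0,0,0],
  ],
  gripper=[0.5,-1,-1,-1,-1,-1,-1],
)

```text
time_s: 7.47
position: [0.4959, 0.164, 0.0271]
orientation: [0.705, -0.053, 0.705, 0.054]
wrist_force: [0.2, -0.2, 0.5]
finger_gap: 0.0918
```

servo_tool(
  offset=[
    [-20,0,0],
    [-60,0,0],
    [-100,0,0],
    [-130,0,-20],
    [-150,0,-30],
    [-150,0,-30],
    [-150,0,-30],
  ],
  rot=[
    [0,0,0],
    [0,0,0],
    [0,0,0],
    [0,0,0],
    [0,0,0],
    [0,0,0],
    [0,0,0],
  ],
  gripper=[-1,-1,-1,-1,-1,-1,-1],
)

```text
time_s: 8.05
position: [0.4666, 0.1596, 0.1781]
orientation: [0.706, -0.053, 0.704, 0.054]
wrist_force: [0.2, 0.1, -0.2]
finger_gap: 0.092
```

```bash
python3 - <<'E'
from h import *
s=sense();print(s['position'],s['wrist_force'],s['finger_gap'],s['time_s'])
m=cams.camera_model('wrist');p,d=cap('wrist','w4.png');np.savez('w4.npz',p=p,d=d,**m)
E
```

```text
[0.46656429 0.15961591 0.17806995] [ 0.17126233  0.06727049 -0.1848219 ] 0.09195058451748307 8.05
```

View pics/w4.png

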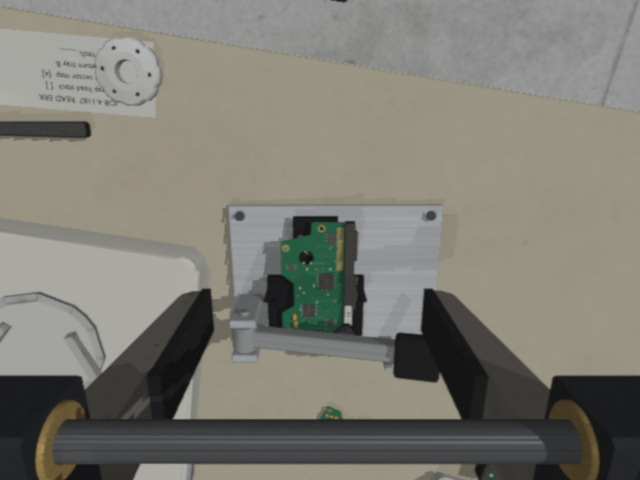

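The board is in the jig with its near end at (335,222), the strip on the pad side (348,270), and the pad at (417,357). Measure the seat and the pad.

```bash
python3 - <<'E'
from h import *
f=np.load('w4.npz');p,d=f['p'],f['d'];m={k:f[k] for k in('vertical_fov','cx','cy','world_to_cam')}
a=np.radians(JY);Rj=np.array([[np.cos(a),-np.sin(a)],[np.sin(a),np.cos(a)]])
tj=lambda w:np.r_[(np.asarray(w)[:2]-J)@Rj*1000,w[2]*1000].round(1)
def col(ch,u,v0,v1):
    c=ch[v0:v1,u-4:u+5].astype(float).mean(1);g=np.gradient(c);i=abs(g).argmax();return v0+i+0.0
gr=p.astype(int)[...,1]-p.astype(int)[...,0]
for u in(322,330):
    v=col(gr,u,214,232);print('green end',u,v,tj(ray(m,u,v,.0205)))
v=col(p[...,0],350,212,232);print('strip end',v,tj(ray(m,350,v,.024)))
for u in(260,300,410):
    v=col(p[...,2],u,197,213);print('plate front',u,v,tj(ray(m,u,v,.006)))
v=270;r=p[v,330:375].astype(int).sum(1);print('strip row',r.tolist());
P=cloud(m,d)
for u,v in((290,230),(350,270),(320,280),(335,300)):print(u,v,tj(P[v,u]))
hsv=cv2.cvtColor(p,cv2.COLOR_RGB2HSV)
k=np.zeros(d.shape,bool);k[325:378,385:445]=1;k&=(P[...,2]>.06)&(P[...,2]<.09)&(hsv[...,2]<60)
Q=np.array([tj(x) for x in P[k]]);print('pad',len(Q),np.percentile(Q,[1,50,99],axis=0))
E
```

```text
green end 322 221.0 [-49.4   4.3  20.5]
green end 330 221.0 [-49.4  10.4  20.5]
strip end 221.0 [-50.3  25.3  24. ]
plate front 260 206.0 [-57.9 -44.5   6. ]
plate front 300 206.0 [-57.9 -13.    6. ]
plate front 410 205.0 [-58.5  73.8   6. ]
strip row [285, 253, 219, 209, 208, 219, 247, 260, 260, 251, 227, 193, 165, 138, 138, 164, 174, 173, 180, 181, 179, 179, 185, 239, 356, 428, 443, 444, 444, 443, 443, 443, 446, 443, 443, 443, 445, 445, 444, 443, 443, 443, 443, 443, 446]
290 230 [-37.7 -21.4   4.3]
350 270 [-10.1  26.3  22.5]
320 280 [-0.7  2.7 20.3]
335 300 [17.6 15.  18.5]
pad 1611 [[17.6  54.21 72.82]
 [33.2  66.1  78.8 ]
 [48.4  82.59 82.7 ]]
```

The board's near end reads about -49 to -50 against an ideal -49, within the edge accuracy. The depth profile shows it flat, top at about z 20.5 and strip 22.5–24. The pad is where expected at (33, ~69, 79). Now to the pad with closed fingers.

```bash
python3 - <<'E'
from h import *
o,r=goal(j2w(.034,.073,.115),JY);print(o.round(1),r.round(1))
E
```

```text
[62.  73.7 81.7] [-0.   0.1 -0. ]
```

servo_tool(
  offset=[
    [0,0,0],
    [0,30,30],
    [0,60,65],
    [30,74,82],
    [55,74,82],
    [62,74,82],
    [62,74,82],
    [62,74,82],
  ],
  rot=[
    [0,0,0],
    [0,0,0],
    [0,0,0],
    [0,0,0],
    [0,0,0],
    [0,0,0],
    [0,0,0],
    [0,0,0],
  ],
  gripper=[1,1,1,1,1,1,1,1],
)

```text
time_s: 8.77
position: [0.535, 0.2442, 0.1142]
orientation: [0.704, -0.054, 0.706, 0.053]
wrist_force: [-0.4, 0.6, -0.0]
finger_gap: 0.0404
```

servo_tool(
  offset=[
    [0,0,0],
    [0,0,0],
    [0,0,0],
    [0,0,0],
  ],
  rot=[
    [0,0,0],
    [0,0,0],
    [0,0,0],
    [0,0,0],
  ],
  gripper=[1,1,1,1],
)

```text
time_s: 9.1
position: [0.5363, 0.2449, 0.1162]
orientation: [0.706, -0.053, 0.705, 0.054]
wrist_force: [-0.7, 0.2, -0.8]
finger_gap: 0.0143
```

```bash
python3 - <<'E'
from h import *
s=sense();print(s['position'],s['wrist_force'],s['finger_gap'],s['time_s'])
o,r=goal(j2w(.034,.073,.090),JY);print(o.round(1),r.round(1))
o,r=goal(j2w(.034,.075,.066),JY);print(o.round(1),r.round(1))
E
```

```text
[0.53626518 0.24488891 0.11618703] [-0.72207722  0.19668781 -0.77348759] 0.014342841131773058 9.1
[26.2 -0.1 -0.4] [-0.1  0.1 -0. ]
[50.2  1.8 -0.4] [-0.1  0.1 -0. ]
```

servo_tool(
  offset=[
    [0,0,0],
    [0,0,0],
    [10,0,0],
    [16,0,0],
    [22,0,0],
    [26,0,0],
    [30,0,0],
    [30,0,0],
  ],
  rot=[
    [0,0,0],
    [0,0,0],
    [0,0,0],
    [0,0,0],
    [0,0,0],
    [0,0,0],
    [0,0,0],
    [0,0,0],
  ],
  gripper=[1,1,1,1,1,1,1,1],
)

```text
time_s: 9.77
position: [0.5357, 0.2451, 0.0843]
orientation: [0.705, -0.054, 0.705, 0.054]
wrist_force: [-0.4, 1.2, 3.2]
finger_gap: 0.0006
```

```bash
python3 - <<'E'
from h import *
s=sense();print(s['position'],s['wrist_force'],s['moment'],s['finger_gap'],s['time_s'])
o,r=goal(j2w(.034,.075,.066),JY);print(o.round(1),r.round(1))
E
```

```text
[0.53571873 0.24506984 0.08427713] [-0.38017533  1.19638285  3.23177843] [1.91436587e-01 1.46681214e-01 1.14161651e-04] 0.0006329467013561436 9.7667
[18.3  1.6  0.2] [-0. -0. -0.]
```

Contact at 3.2 N, as expected. Press on in small steps.

servo_tool(
  offset=[
    [4,0.4,0],
    [8,0.8,0],
    [12,1.2,0],
    [14,1.5,0],
    [16,1.6,0],
    [16,1.6,0],
    [16,1.6,0],
  ],
  rot=[
    [0,0,0],
    [0,0,0],
    [0,0,0],
    [0,0,0],
    [0,0,0],
    [0,0,0],
    [0,0,0],
  ],
  gripper=[1,1,1,1,1,1,1],
)

```text
time_s: 10.35
position: [0.5358, 0.2471, 0.0693]
orientation: [0.705, -0.053, 0.705, 0.054]
wrist_force: [-3.4, 3.9, 7.4]
finger_gap: 0.0009
```

```bash
python3 - <<'E'
from h import *
s=sense();print(s['position'],s['wrist_force'],s['time_s'])
o,r=goal(j2w(.034,.075,.066),JY);print(o.round(1),r.round(1))
E
```

```text
[0.53575077 0.24708137 0.06927903] [-3.40381896  3.8751255   7.35952294] 10.35
[ 3.3 -0.4 -0.2] [-0.  0. -0.]
```

servo_tool(
  offset=[
    [2,0,0],
    [4,0,0],
    [4,0,0],
    [4,0,0],
    [4,0,0],
  ],
  rot=[
    [0,0,0],
    [0,0,0],
    [0,0,0],
    [0,0,0],
    [0,0,0],
  ],
  gripper=[1,1,1,1,1],
)

```text
time_s: 10.77
position: [0.5358, 0.2473, 0.0656]
orientation: [0.705, -0.053, 0.705, 0.054]
wrist_force: [-3.6, 4.0, 10.1]
finger_gap: 0.0004
```

```bash
python3 - <<'E'
from h import *
s=sense();print(s['position'],s['wrist_force'],s['time_s'])
o,r=goal(j2w(.034,.075,.066),JY);print(o.round(1),r.round(1))
m=cams.camera_model('wrist');p,d=cap('wrist');ms=cams.camera_model('scene');ps,ds=cap('scene');mt=cams.camera_model('top');pt,dt=cap('top')
a=np.radians(JY);Rj=np.array([[np.cos(a),-np.sin(a)],[np.sin(a),np.cos(a)]])
for nm,M,D in(('wrist',m,d),('scene',ms,ds),('top',mt,dt)):
    P=cloud(M,D);X=(P[...,:2]-J)@Rj*1000;Z=P[...,2]*1000
    for lo,hi in((-35,-10),(-10,15),(15,35),(35,52)):
        k=(D>0)&(abs(X[...,0]-34)<4)&(X[...,1]>lo)&(X[...,1]<hi)&(Z>38)&(Z<75);
        if k.sum()>3:print(nm,lo,hi,k.sum(),np.median(Z[k]).round(1))
    k=(D>0)&(abs(X[...,0]-34)<4)&(X[...,1]>-40)&(X[...,1]<52)&(Z>42)&(Z<60)
    if k.sum()>20:
        c=np.polyfit(X[...,1][k],Z[k],1);r=abs(np.polyval(c,X[...,1][k])-Z[k]);k2=r<1.5*np.median(r)+.3;c=np.polyfit(X[...,1][k][k2],Z[k][k2],1);print(nm,'slope',c[0].round(4),'z at hinge',np.polyval(c,-54).round(1))
u,v=proj(ms,j2w(.034,.03,.04)).astype(int);print(u,v)
q=cv2.resize(ps[v-60:v+60,u-80:u+80],None,fx=5,fy=5,interpolation=cv2.INTER_CUBIC);cv2.imwrite('pics/s5.png',q[:,:,::-1])
E
```

```text
[0.53578321 0.24733343 0.0656092 ] [-3.55465707  4.00722103 10.0981869 ] 10.7667
[-0.4 -0.6 -0.2] [-0.   0.  -0.1]
wrist -35 -10 901 50.1
wrist -10 15 912 49.9
wrist 15 35 721 49.7
wrist 35 52 612 49.6
wrist slope -0.0065 z at hinge 50.3
scene -35 -10 37 49.1
scene -10 15 44 48.5
scene 15 35 25 48.7
scene 35 52 29 48.6
scene slope -0.0065 z at hinge 49.4
top -10 15 12 51.7
357 271
```

View pics/s5.png

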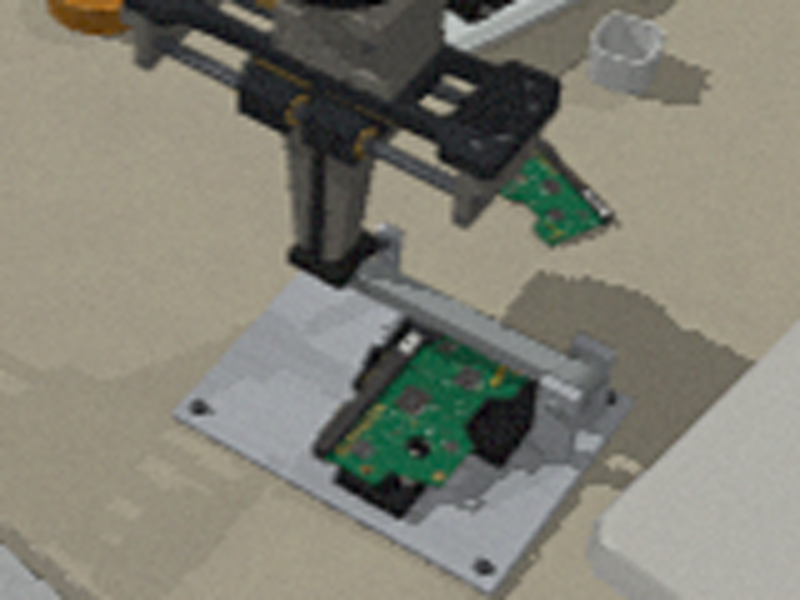

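The lever slope is -0.0065 rad in both the wrist and scene depth, so it's level (0.20–0.21) with 10 N at the pad. The image shows the board seated under the lever. Hold for over 2 s.

servo_tool(
  offset=[
    [0,0,0],
    [0,0,0],
    [0,0,0],
    [0,0,0],
    [0,0,0],
    [0,0,0],
    [0,0,0],
    [0,0,0],
  ],
  rot=[
    [0,0,0],
    [0,0,0],
    [0,0,0],
    [0,0,0],
    [0,0,0],
    [0,0,0],
    [0,0,0],
    [0,0,0],
  ],
  gripper=[1,1,1,1,1,1,1,1],
)

```text
time_s: 11.58
position: [0.5358, 0.2473, 0.0656]
orientation: [0.705, -0.053, 0.705, 0.054]
wrist_force: [-3.8, 3.7, 9.5]
finger_gap: 0.0004
```

```bash
python3 - <<'E'
from h import *
m=cams.camera_model('wrist');p,d=cap('wrist','w6.png');np.savez('w6.npz',p=p,d=d,**m)
for x,y,z in((-.049,.005,.021),(-.049,.022,.024),(-.049,0.005,.014),(-.059,.06,.006),(.049,0,.026)):print((x,y,z),proj(m,j2w(x,y,z)).round(1))
print(sense()['position'],sense()['wrist_force'])
E
```

```text
(-0.049, 0.005, 0.021) [159.1 112.5]
(-0.049, 0.022, 0.024) [194.7 112.5]
(-0.049, 0.005, 0.014) [164.3 112.3]
(-0.059, 0.06, 0.006) [282.   90.1]
(0.049, 0, 0.026) [167.4 312.5]
[0.53576643 0.24733111 0.06562944] [-3.20871229  4.44918478  9.63013047]
```

View pics/w6.png

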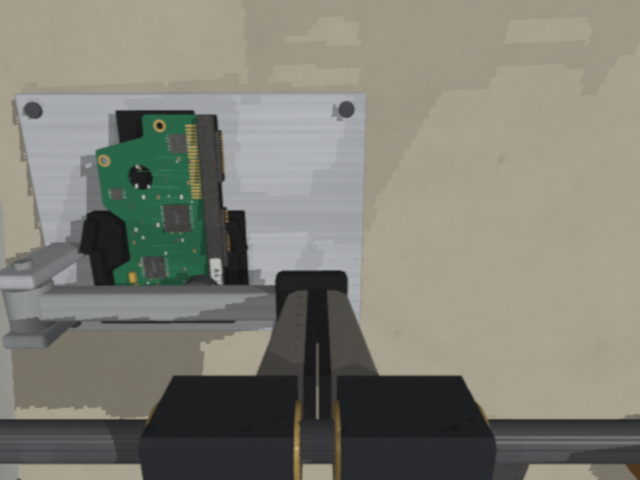

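The board end is at row 115 and the plate edge at row 93. Predictions for fully home were 112.4 and 90.1, so the 3-px offset is common to both and the board is home to within about 0.5 mm. The lever is level over the strip. Finish the hold.

servo_tool(
  offset=[
    [0,0,0],
    [0,0,0],
    [0,0,0],
    [0,0,0],
    [0,0,0],
    [0,0,0],
    [0,0,0],
    [0,0,0],
  ],
  rot=[
    [0,0,0],
    [0,0,0],
    [0,0,0],
    [0,0,0],
    [0,0,0],
    [0,0,0],
    [0,0,0],
    [0,0,0],
  ],
  gripper=[1,1,1,1,1,1,1,1],
)

```text
time_s: 12.3
position: [0.5358, 0.2473, 0.0656]
orientation: [0.705, -0.053, 0.705, 0.054]
wrist_force: [-4.7, 4.6, 9.2]
finger_gap: 0.0003
```

servo_tool(
  offset=[
    [0,0,0],
    [0,0,0],
    [0,0,0],
    [0,0,0],
    [0,0,0],
    [0,0,0],
    [0,0,0],
    [0,0,0],
  ],
  rot=[
    [0,0,0],
    [0,0,0],
    [0,0,0],
    [0,0,0],
    [0,0,0],
    [0,0,0],
    [0,0,0],
    [0,0,0],
  ],
  gripper=[1,1,1,1,1,1,1,1],
)

```text
time_s: 12.97
position: [0.5358, 0.2473, 0.0656]
orientation: [0.705, -0.053, 0.705, 0.054]
wrist_force: [-3.4, 3.9, 8.5]
finger_gap: 0.0004
```

servo_tool(
  offset=[
    [0,0,0],
    [0,0,0],
    [0,0,0],
    [0,0,0],
    [0,0,0],
    [0,0,0],
    [0,0,0],
    [0,0,0],
  ],
  rot=[
    [0,0,0],
    [0,0,0],
    [0,0,0],
    [0,0,0],
    [0,0,0],
    [0,0,0],
    [0,0,0],
    [0,0,0],
  ],
  gripper=[1,1,1,1,1,1,1,1],
)

```text
time_s: 13.63
position: [0.5358, 0.2473, 0.0657]
orientation: [0.705, -0.053, 0.705, 0.054]
wrist_force: [-4.1, 4.6, 9.7]
finger_gap: 0.0001
```

```bash
python3 -c "
from h import *
s=sense();print(s['position'],s['wrist_force'],s['time_s']);print(robot.close_job())"
```

```text
[0.53578891 0.24733121 0.06566067] [-4.13705157  4.64999953  9.72194998] 13.6333
the job is handed in; nothing more can be done
None
```

The board is in the jig, fully home and released. The lever is held level with the closed fingertips, and I handed the job in at 13.6 s while still pressing.

- **Seating:** I slid the 61 x 98 mm board in flat, with the connector strip on the pad side. At the back stop the push rose to 10 N with no further travel. In the last wrist picture the board's near end was within about 0.5 mm of its home position relative to the plate edge. An earlier picture had read 0.4 to 1.3 mm short, which was within that picture's edge accuracy.
- **Lever:** Depth from the wrist and scene cameras both gave a slope of about -0.0065 rad, an angle of about 0.206 against 0.20 for level. I held it there for 2.9 s with 8.5 to 10 N on the pad, plus 5 to 6 N sideways from friction.
- **Not directly seen:** The lever hid both the foot's contact on the strip and the gap at the back stop. I judged both from the geometry and the forces.
- **Bystanders:** I did not touch the adapter, the clamp disc or the tape roll.

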